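# Uncover the sprung pointer gauge and hold its rod out at the length mark

### The arm

A 6-joint arm with a two-finger parallel gripper is mounted at the origin on a cart in front of the work surface, level with it; the furniture and walls round the work are solid. World frame = base frame: x ahead of the robot, y to its left, z up, the work surface at z = 0. Lengths are in m, angles in degrees, forces in N, time in s.
With the tool pointing down it reaches from about 0.375 to 0.975 m from the base axis. Payload 3.8 kg.
Tool frame: the origin (TCP) lies midway between the tips of the shut fingers; the grasp point (between the pads) lies 19 mm behind it; z points along the fingers, y is the line along which they close (so a half turn about z gives the same grasp; the last joint's range is limited). The gripper opens to 88 mm and grips with 3 to 60 N. Pads are 18 mm wide; open, the fingers measure 123 mm over their backs; the gripper's body (75 mm by 187 mm) begins 45 mm behind the grasp point.
Start: joints at [-77.057, 15.12, 91.902, -0, 72.978, -2.114], TCP at [0.175, -0.652, 0.208] pointing down, gripper open.
Joint ranges: [-150.88, 150.88], [-54.13, 125.18], [17.81, 147.31], [-75.09, 255.09], [0, 152.58], [-146.25, 146.25]. Speed limits (degrees/s): [147.25, 147.25, 180, 180, 180, 180].

### API

Orientations are given as [roll, pitch, yaw] about the fixed x, y, z axes, in that order (R = Rz(yaw) Ry(pitch) Rx(roll)).
In Python, from bench import sense, get_image, finish_job, silhouettes gives the robot as it stands.
- The arm moves only by the shell command python3 -m crank 'ROWS'. ROWS is JSON, a list that holds one entry, the list of rows, each a list of 7 numbers: the shift along the tool's x, y, z normalised to -1 to 1, where 1 is 0.02 m, then the turn, a rotation vector about the tool's x, y, z normalised to -1 to 1, where 1 is 0.1 rad, then the opening, from -1 (shut) to 1 (fully open). In form: [[[x, y, z, wx, wy, wz, grip], ...]]. A call has 1 to 10 rows; each row shifts and turns the commanded pose from where the row before left it, along the tool's axes as they then stand; what a row does not reach is not made up. A row lasts 1/12 s, in which the tool goes at most 41.7 mm and 7.16 degrees, less where a joint would pass 70% of its speed; a pose out of reach is approached as far as the arm can. A call with a number of a shift or a turn outside -1 to 1 is refused whole. A call with a gripper value outside its range is refused whole. The fingers move at their own pace and stop on an object; the grip force is fixed at half the most. Time passes only in rows, so rows that do not move let the fingers close. It gives the time, the measured TCP pose, the force, the opening and the grip force at its end, in the units of the state.
- sense(): the state, without advancing time (a new reading comes with each control period).
- get_image(name): name is "scene" or "side" or "wrist"; returns a dict with "color" (480x640x3 uint8, blue, green, red), "fx", "fy", "cx", "cy" (pixels), "k1" (the pictures are not rectified: a ray, as slopes to the right and down, at radius r is drawn at 1 + k1 r^2 times it, then the intrinsics apply), "world_to_cam" (4x4, takes a point from world to camera coordinates); the wrist camera has in their place "hand_eye" (4x4, takes a point from camera to tool coordinates, whose origin is the TCP and whose axes are the flange's). Camera axes: x right, y down, z forward; pixel columns grow to the right and rows downward; lengths in m; the calibration is good to about 2 mm. A picture is of the moment at which its call begins: read the wrist's pose just before it. There is no depth.
- finish_job(): hands the job in; it is judged then, once.
Trained networks look in the newest picture that a camera, given by its name, has taken for a name from the list of things; names that differ only in an ending like _2 or _b are one class to them, and where a whole thing is asked for, a point or a joint stands for the part that bears it (a point fixed in the world has none). Each returns a list of dicts, best first, with "p" (0 to 1); they miss things now and then, are a little off and sometimes report something else, mostly with a low value. They report only what shows in the picture. A call takes as long as a camera call.
- silhouettes(label, camera): "pixels" (480x640 bool, what is visible of it) and "centre" ([column, row] in pixels, amid what is visible of it).
The state is a dict: "clock": time; "joint_pos": joint angles; "joint_velocities": joint speeds; "joint_torque": joint torques, N m; "ee_pos": TCP position; "orientation": TCP orientation; "ft_force": force on the tool from outside, world axes, zero at the start; "torque": the same for the moment, N m; "width": finger opening in m; "grip_force": force on a finger pad.
Only numpy, scipy, OpenCV 4.12 (cv2) and the standard library are available. Lean on these libraries where they do the work, as an engineer would, in place of code of your own. Each camera call takes 0.05 s, during which the arm holds its last target. There are 200 camera calls.

### The job

The specimen-length gauge on the desk has a sprung telescoping rod shut under an orange dust cover. Lever the cover open with the thin steel blade, not with the fingers, fold it well back past upright, and lay the blade gently down flat on the desk clear of the gauge. Then take the rod by its blue grip, pull it out until its red pointer stands level with the red mark on the rail, and finish while still holding it there; do not shift the mark or disturb the other things on the desk.

Things in the scene. Friction and masses are not known exactly. Their poses are not given: they have to be found in the camera images.
- gauge: specimen-length gauge, fixed; place and yaw (+-0.35 rad) vary. Grey base 180 x 64 mm (local x -45..135 mm), top 26 mm high. Origin on the desk under the rod line; the rod pulls out along local -x, towards the robot. Barrel 23 mm thick at x 29..138, axis 50 mm high. Rail with black ticks, 16 mm wide, 10 mm high, on the desk at local y +62 mm, x -125..35, carries the red mark.
- cover: orange dust cover. Origin on its hinge axis (y), gauge-local (50, 0, 68) mm; axes as gauge's when shut. Flat top 2 mm thick, 64 wide, reaching 95 mm forward (-x); front skirt 2 mm thick to 35 mm below hinge; 8 mm side rims, sides open below. Front swings up and back, 0 to 2.4 rad (= tilt of its z axis); friction (0.07 N m, about 1 N at the lip) holds it anywhere.
- cover_lip (a point): middle of the lower edge of the cover's front skirt; shut, it is 33 mm above the desk, 7 mm above the base block (the gap for the blade), at gauge-local x -44 mm. The blue grip begins 21 mm behind it.
- rod: sprung telescoping rod: steel rod in a middle tube in the barrel, blue grip at its front end, red pointer arm at its side. Slides along gauge-local -x, 0 to 120 mm; the spring pulls back with 2 N plus 50 N/m (about 6 N at the mark) and draws it in when let go. Origin at the gauge's origin when fully in, same axes.
- grip_tab (a point): centre of the blue ribbed grip, 26 mm long (x), 16 wide (y), 26 tall (z); 50 mm above the desk, gauge-local x -10 mm when in. Grip it across y from above. The pointer arm starts 32 mm behind it (+x) and runs out to +y, below the rod.
- pointer_tip (a point): under the outer end of the red pointer arm, 24 mm above the desk over the rail; it moves with the rod (at gauge-local x +22 mm when in)
- mark_tip (a point): top of the red mark, a saddle 8 mm wide along the rail, 18 mm high, 60 to 95 mm in front (local -x) of the pointer's rest place; axes as the gauge's. Must stay put. Level = pointer_tip and mark_tip at the same place along the gauge's x; the pointer passes 6 mm above it.
- blade: loose thin opening blade lying flat, about 40 g: black handle 88 x 14 x 12 mm (local x -84..4 mm), flat steel blade 12 mm wide, 2.2 thick, to local x 82 mm at 6 mm height. Origin on its underside, x towards the tip, at the start pointing away from the robot within 0.25 rad. Lies left or right of the gauge.
- blade_tip (a point): middle of the blade's end
- blade_handle (a point): a grip point in the handle's middle height (6 mm), 102 mm behind the blade's tip
- pen_note: bystander: black pen 145 mm, lying on the other side of the gauge from the blade
- eraser: bystander: eraser 20 x 42 x 12 mm in a blue sleeve
- tag_stack: bystander: pale block of specimen tags 71 x 36 x 6 mm
- pin_tin: bystander: round tin, stays put, with a green lid, 72 mm wide, 27 mm high
- dust_brush: bystander: wooden brush 170 mm long
- mug: bystander: heavy spotted mug, stays put, 92 mm wide, 93 mm high

How it is judged (in metres and radians):
On the way, in this order (a step that is already met when the one before it is completed fails the run):
1. the blade, held in the fingers, levers the cover up off the base (angle between cover's own z axis and vertical above 0.3 rad and contact force between blade and cover above 0.1 N and contact force between the fingers and blade above 1 N), for 0.1 s.
2. the cover is folded back past upright (angle between cover's own z axis and vertical above 1.75 rad), for 0.2 s.
3. the blade is let go, lying flat and still on the desk clear of the gauge (height (world z) of each of blade_tip, blade_handle below 0.016 m and contact force between the fingers and blade below 0.1 N and linear speed of blade below 0.03 m/s and contact force between blade and gauge below 0.05 N), for 0.2 s.
At the end, for the whole second after the job is handed in: The fingers hold the rod still with its red pointer within 6 mm of the red mark along the rail, nothing else touching it; the cover is open more than 1.75 rad (100 degrees); the blade lies still and flat on the desk (tip and handle under 16 mm high), not touching the gauge or the fingers (all of step 3 and x of pointer_tip in the frame of mark_tip between -0.006 and 0.006 m and contact force between the fingers and rod above 1 N and contact force between rod and blade below 0.05 N and linear speed of rod below 0.01 m/s and angle between cover's own z axis and vertical above 1.75 rad); the arm keeps its last pose, push and grip.
It fails at once if the fingers press on the cover while it is less than 0.3 rad open (it is to be levered with the blade) (angle between cover's own z axis and vertical below 0.3 rad and contact force between the fingers and cover above 1 N).
It fails at once if the blade is dropped (over 1 m/s out of the fingers) (linear speed of blade above 1 m/s and contact force between the fingers and blade below 0.1 N).
It fails at once if the red mark is shifted by more than 3 mm (distance of mark_tip from where it was at the start of the episode above 0.003 m).
It fails at once if a loose bystander (pen, eraser, tag block, brush) is moved by more than 30 mm (distance of any of pen_note, eraser, tag_stack, dust_brush from where it was at the start of the episode above 0.03 m).
It also fails if it takes over 51 s, if anything falls off the work surface, if the arm or the gripper's body presses on something with over 40 N, if the wrist force passes 120 N, or if a joint passes its speed limit or range.

## Working session

There is one attempt and no reset: what is moved stays moved. The work goes in short steps, Python scripts to look and compute and a shell command to move; the robot and the scene stay as the last step left them, time stands still between calls to the robot, and variables do not carry over. Pictures are saved under pics/ and viewed, at most 10 in all, crops included, and the job is handed in when it is done.

```bash
ls; mkdir -p pics; cat > h.py <<'E'
import numpy as np, cv2
from bench import sense, get_image, silhouettes
from scipy.spatial.transform import Rotation as R
def cam(im):
    return np.array(im["world_to_cam"])
def rays(im,px):
    px=np.atleast_2d(px).astype(float)
    K=np.array([[im["fx"],0,im["cx"]],[0,im["fy"],im["cy"]],[0,0,1]])
    u=cv2.undistortPoints(px[:,None],K,np.array([im["k1"],0,0,0.]))[:,0]
    d=np.c_[u,np.ones(len(u))]
    T=cam(im); Ri=T[:3,:3].T
    return -Ri@T[:3,3], d@T[:3,:3]
def onz(im,px,z):
    o,d=rays(im,px); return o+d*((z-o[2])/d[:,2])[:,None]
def proj(im,P):
    P=np.atleast_2d(P).astype(float);T=cam(im)
    K=np.array([[im["fx"],0,im["cx"]],[0,im["fy"],im["cy"]],[0,0,1]])
    return cv2.projectPoints(P,cv2.Rodrigues(T[:3,:3])[0],T[:3,3],K,np.array([im["k1"],0,0,0.]))[0][:,0]
def wristT(im,s):
    # add world_to_cam to wrist image
    T=np.eye(4);T[:3,:3]=R.from_euler('xyz',s["orientation"],degrees=True).as_matrix();T[:3,3]=s["ee_pos"]
    im["world_to_cam"]=np.linalg.inv(T@np.array(im["hand_eye"])); return im
E
python3 - <<'E'
from h import *
s=sense();print(s["ee_pos"],s["orientation"],s["width"])
for c in("scene","side"):
    im=get_image(c);cv2.imwrite(f"pics/{c}0.png",im["color"]);print(c,im["fx"],im["k1"],-cam(im)[:3,:3].T@cam(im)[:3,3])
    for n in("gauge","cover","cover_lip","blade","blade_tip","blade_handle","mark_tip","pointer_tip","pen_note","mug","pin_tin","eraser","tag_stack","dust_brush"):
        r=silhouettes(n,c)
        if r:
            d=r[0];ys,xs=np.nonzero(d["pixels"])
            print(n,round(d["p"],2),np.round(d["centre"]),xs.min(),xs.max(),ys.min(),ys.max(),np.round(onz(im,d["centre"],.006)[0],3))
E
```

```text
pics
[ 0.17517729 -0.65106766  0.20630299] [-1.79874999e+02 -2.67484633e-03  1.50603228e+01] 0.08835033834712706
scene 457.47440436782426 -0.011133703597272492 [0.10421042 0.57596    0.7186823 ]
gauge 0.7 [333. 218.] 304 364 181 278 [ 0.631 -0.059  0.006]
cover 0.77 [346. 219.] 320 364 195 238 [ 0.608 -0.079  0.006]
cover_lip 0.79 [342. 212.] 320 363 194 238 [ 0.631 -0.091  0.006]
blade 0.68 [443. 216.] 404 469 202 226 [ 0.442 -0.241  0.006]
blade_tip 0.77 [443. 213.] 403 469 202 226 [ 0.448 -0.252  0.006]
blade_handle 0.69 [439. 213.] 404 468 202 225 [ 0.455 -0.246  0.006]
mark_tip 0.43 [328. 251.] 323 330 247 252 [0.569 0.032 0.006]
pointer_tip 0.5 [442. 217.] 404 469 202 226 [ 0.442 -0.238  0.006]
mug 0.85 [172. 295.] 144 197 268 330 [0.719 0.334 0.006]
pin_tin 0.61 [374. 190.] 362 389 181 205 [ 0.625 -0.213  0.006]
eraser 0.65 [255. 274.] 249 266 270 288 [0.637 0.187 0.006]
tag_stack 0.97 [230. 260.] 214 247 249 271 [0.707 0.194 0.006]
dust_brush 0.73 [221. 282.] 197 245 266 305 [0.672 0.248 0.006]
side 475.9242185220389 -0.0987412399166504 [0.29894438 0.73069263 0.8607122 ]
gauge 0.86 [332. 220.] 293 365 188 272 [ 0.62  -0.058  0.006]
cover 0.75 [340. 217.] 316 362 195 236 [ 0.604 -0.077  0.006]
cover_lip 0.9 [342. 211.] 317 362 195 234 [ 0.609 -0.097  0.006]
blade 0.82 [418. 190.] 385 440 187 196 [ 0.448 -0.251  0.006]
blade_tip 0.85 [416. 191.] 381 441 186 196 [ 0.453 -0.247  0.006]
blade_handle 0.65 [414. 192.] 381 441 187 196 [ 0.456 -0.24   0.006]
pen_note 0.7 [341. 333.] 323 375 324 345 [0.477 0.241 0.006]
mug 0.83 [230. 330.] 196 251 304 363 [0.694 0.323 0.006]
eraser 0.72 [288. 291.] 281 293 285 302 [0.626 0.184 0.006]
tag_stack 0.92 [254. 284.] 236 268 274 292 [0.708 0.196 0.006]
```

```bash
python3 - <<'E'
import cv2
a=cv2.imread("pics/scene0.png")[160:310,280:480];cv2.imwrite("pics/a.png",cv2.resize(a,None,fx=4,fy=4,interpolation=2))
a=cv2.imread("pics/side0.png")[165:315,270:470];cv2.imwrite("pics/b.png",cv2.resize(a,None,fx=4,fy=4,interpolation=2))
E
```

```text
(no output)
```

View pics/a.png

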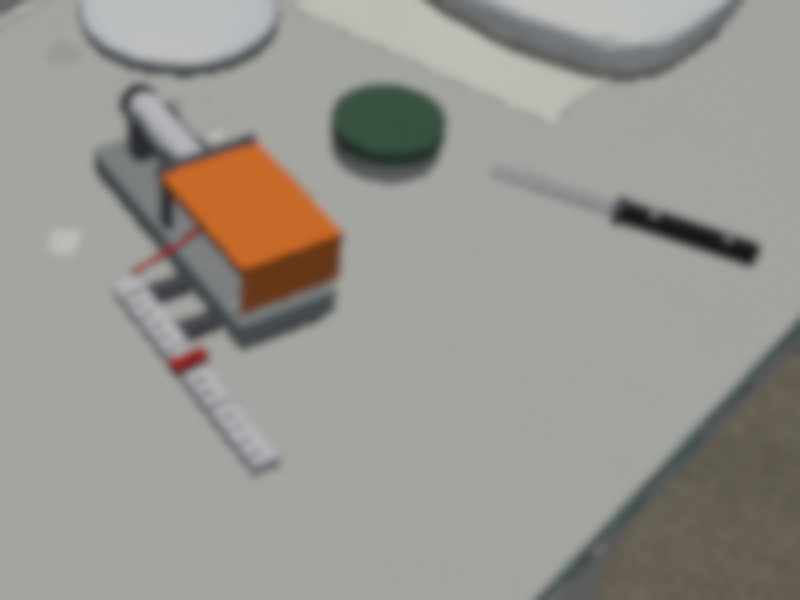

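View pics/b.png

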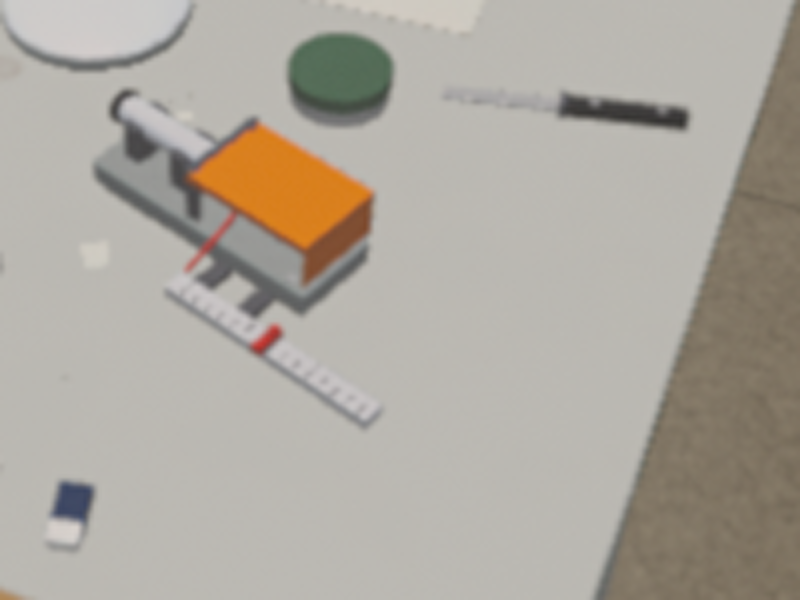

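```bash
python3 - <<'E'
from h import *
from scipy.optimize import least_squares
ia,ib=get_image("scene"),get_image("side")
A=lambda u:np.array(u)/4+[280,160]-.375; B=lambda u:np.array(u)/4+[270,165]-.375
L=np.array([[-45,32,69],[-45,-32,69],[50,32,69],[50,-32,69],[-45,32,33],[-45,-32,33],[-45,32,0],[22,62,24]])/1e3
a=A([[243,268],[341,234],[163,176],[255,140],[243,312],[338,280],[247,347],[135,271]])
b=B([[306,250],[373,194],[192,177],[262,126],[303,283],[372,230],[302,312],[188,270]])
def W(p):
    c,s=np.cos(p[2]),np.sin(p[2]);return L@np.array([[c,s,0],[-s,c,0],[0,0,1]])+[p[0],p[1],0]
f=lambda p:np.r_[proj(ia,W(p))-a,proj(ib,W(p))-b].ravel()
r=least_squares(f,[.6,-.05,0.],loss='soft_l1');print(r.x,np.degrees(r.x[2]));print(np.round(r.fun.reshape(-1,2),1))
p=r.x
def loc(w):
    d=w[:,:2]-p[:2];c,s=np.cos(p[2]),np.sin(p[2]);return np.round(np.c_[d[:,0]*c+d[:,1]*s,-d[:,0]*s+d[:,1]*c]*1e3)
print("mark",loc(onz(ia,A([[190,355]]),.018)),loc(onz(ib,B([[268,335]]),.018)))
print("rail end",loc(onz(ia,A([[265,466]]),.008)),loc(onz(ib,B([[372,415]]),.008)))
print("tin",onz(ia,A([[388,122]]),.027),onz(ib,B([[341,70]]),.027))
for q,z in(([493,170],.006),([620,210],.006),([755,255],.008)):print(onz(ia,A([q]),z))
for q,z in(([445,93],.006),([563,105],.006),([688,118],.008)):print(onz(ib,B([q]),z))
for im in(ia,ib):
    for n in("blade",):
        m=silhouettes(n,"scene" if im is ia else "side")[0]["pixels"];ys,xs=np.nonzero(m);w=onz(im,np.c_[xs,ys],.006)[:,:2]
        u,s_,v=np.linalg.svd(w-w.mean(0));d=v[0]*np.sign(v[0][0]);t=(w-w.mean(0))@d
        print(n,np.degrees(np.arctan2(d[1],d[0])),w.mean(0)+d*t.max(),w.mean(0)+d*t.min(),np.ptp(t))
E
```

```text
[ 0.58871825 -0.03912851 -0.35544933] -20.365746295544323
[[-0.5 -0.4]
 [ 0.6 -1. ]
 [-1.1 -2.2]
 [ 0.4 -1.2]
 [-1.   0.9]
 [ 0.3 -0.2]
 [-2.4  2.9]
 [-0.1  0.3]
 [ 0.3 -0.8]
 [ 1.3 -1. ]
 [-0.8 -1.7]
 [-0.5 -2.1]
 [ 0.7  1.5]
 [ 0.8  0.6]
 [ 0.6  3.6]
 [ 0.3  0.3]]
mark [[-46.  63.]] [[-44.  64.]]
rail end [[-128.   62.]] [[-124.   62.]]
tin [[ 0.60602633 -0.194233    0.027     ]] [[ 0.60947042 -0.19450796  0.027     ]]
[[ 0.54350777 -0.2219435   0.006     ]]
[[ 0.46444865 -0.24139857  0.006     ]]
[[ 0.38263915 -0.25676207  0.008     ]]
[[ 0.54378502 -0.22217802  0.006     ]]
[[ 0.46627432 -0.2409191   0.006     ]]
[[ 0.38458437 -0.25821292  0.008     ]]
blade 13.55346917364197 [ 0.54297935 -0.22015892] [ 0.38147707 -0.25909163] 0.16612869264445285
blade 12.972244337172896 [ 0.54148626 -0.22420672] [ 0.38633373 -0.25994735] 0.1592158873102517
```

```bash
cat >> h.py <<'E'
G=np.array([.5887,-.0391]);GY=-20.3
def gw(x,y): # gauge local (m) -> world xy
    c,s=np.cos(np.radians(GY)),np.sin(np.radians(GY));return G+[c*x-s*y,s*x+c*y]
def go(pos,rpy,n,s=None):
    "per-row numbers to reach the pose in n rows (translation in present tool axes)"
    s=s or sense();Rn=R.from_euler('xyz',s["orientation"],degrees=True);Rt=R.from_euler('xyz',rpy,degrees=True)
    t=Rn.inv().apply(np.array(pos)-s["ee_pos"])/.02; w=(Rn.inv()*Rt).as_rotvec()/.1
    print("units total t",np.round(t,2),"w",np.round(w,2),"per row",np.round(t/n,3),np.round(w/n,3))
def st():
    s=sense();print(round(s["clock"],2),np.round(s["ee_pos"],4),np.round(s["orientation"],2),"f",np.round(s["ft_force"],1),"w",round(s["width"],4),"g",round(s["grip_force"],1));return s
E
python3 -m crank '[[[0.93,-0.8,0.1,0,0,0.03,1],[0.93,-0.8,0.1,0,0,0,1],[0.93,-0.8,0.1,0,0,0.03,1],[0.93,-0.8,0.1,0,0,0.03,1],[0.93,-0.8,0.1,0,0,0.03,1],[0.93,-0.8,0.1,0,0,0.03,1],[0.93,-0.8,0.1,0,0,0.03,1],[0.93,-0.8,0.1,0,0,0.03,1],[0.93,-0.8,0.1,0,0,0.03,1],[0.93,-0.8,0.1,0,0,0.03,1]]]'
python3 -m crank '[[[0.93,-0.8,0.2,0,0,0,1],[0.93,-0.8,0.2,0,0,0,1],[0.93,-0.8,0.2,0,0,0,1],[0.93,-0.8,0.2,0,0,0,1],[0.93,-0.8,0.2,0,0,0,1],[0.93,-0.8,0.2,0,0,0,1],[0.93,-0.8,0.2,0,0,0,1],[0.93,-0.8,0.2,0,0,0,1],[0.93,-0.8,0.2,0,0,0,1],[0,0,0,0,0,0,1]]]'
python3 - <<'E'
from h import *
s=st();im=wristT(get_image("wrist"),s);cv2.imwrite("pics/w1.png",im["color"])
for n in("blade","blade_handle"):
  for d in silhouettes(n,"wrist"):
    m=d["pixels"];ys,xs=np.nonzero(m);w=onz(im,np.c_[xs,ys],.006)[:,:2]
    u,s_,v=np.linalg.svd(w-w.mean(0),full_matrices=False);e=v[0]*np.sign(v[0][0]);t=(w-w.mean(0))@e
    print(n,d["p"],xs.min(),xs.max(),ys.min(),ys.max(),np.degrees(np.arctan2(e[1],e[0])),w.mean(0)+e*t.max(),w.mean(0)+e*t.min(),np.ptp(t))
E
```

```text
clock: 2.53
ee_pos: [0.3162, -0.4495, 0.1877]
orientation: [180.0, -0.0, 13.5]
ft_force: [0.0, 0.1, -0.2]
width: 0.0884
grip_force: 0.0
clock: 3.37
ee_pos: [0.4461, -0.2682, 0.1509]
orientation: [-179.9, -0.0, 13.7]
ft_force: [-0.3, 0.7, 0.2]
width: 0.088
grip_force: 0.0
3.37 [ 0.4461 -0.2682  0.1509] [-1.7989e+02 -3.0000e-02  1.3680e+01] f [-0.3  0.7  0.2] w 0.088 g 0.0
blade 0.8 284 304 68 279 12.644075559904534 [ 0.54567296 -0.22431273] [ 0.38196959 -0.26103702] 0.16777207274573516
blade_handle 0.87 285 303 69 279 12.644819415856652 [ 0.54499185 -0.22441917] [ 0.38194346 -0.26099875] 0.16710129004268942
```

View pics/w1.png

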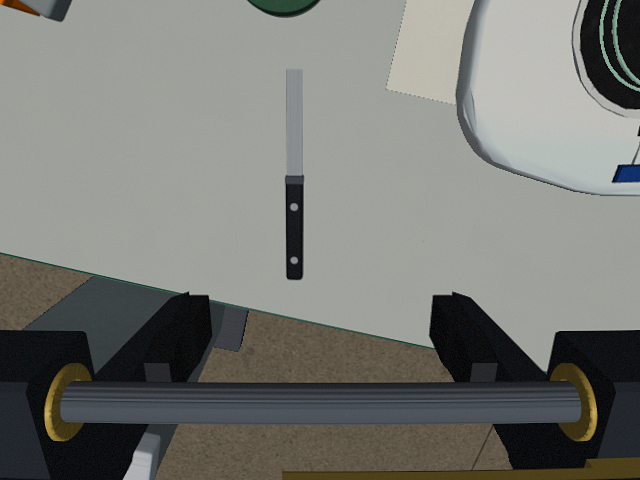

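```bash
python3 -c "
from h import *
go([.4525,-.2442,.004],[180,0,12.9],10)"
```

```text
units total t [ 0.7  -1.24  7.39] w [0.01 0.   0.12] per row [ 0.07  -0.124  0.739] [0.001 0.    0.012]
```

```bash

python3 -m crank '[[[0.14,-0.25,0.9,0,0,0.12,1],[0.14,-0.25,0.9,0,0,0,1],[0.14,-0.25,0.9,0,0,0,1],[0.14,-0.25,0.9,0,0,0,0.2],[0.14,-0.24,0.9,0,0,0,0],[0,0,0.9,0,0,0,-0.2],[0,0,0.9,0,0,0,-0.3],[0,0,0.7,0,0,0,-0.4],[0,0,0.39,0,0,0,-0.4],[0,0,0,0,0,0,-0.4]]]'
python3 -c "
from h import *
st()"
```

```text
clock: 4.35
ee_pos: [0.451, -0.2443, 0.0022]
orientation: [-179.9, 0.1, 12.7]
ft_force: [-0.8, 0.0, -0.3]
width: 0.0439
grip_force: 0.0
4.35 [ 0.451  -0.2443  0.0022] [-1.7988e+02  1.5000e-01  1.2740e+01] f [-0.8  0.  -0.3] w 0.0439 g 0.0
```

```bash

python3 -m crank '[[[0,0,0,0,0,0,-1],[0,0,0,0,0,0,-1],[0,0,0,0,0,0,-1],[0,0,0,0,0,0,-1],[0,0,0,0,0,0,-1],[0,0,0,0,0,0,-1]]]'
python3 -m crank '[[[0,0,-0.5,0,0,0,-1],[0,0,-1,0,0,0,-1],[0,0,-1,0,0,0,-1],[-0.5,0,-0.5,0,0,0.5,-1],[-0.5,0,-0.5,0,0,0.5,-1],[-0.5,0,-0.5,0,0,0.5,-1],[0,0,0,0,0,0,-1]]]'
python3 - <<'E'
from h import *
s=st();im=wristT(get_image("wrist"),s);cv2.imwrite("pics/w2.png",im["color"])
d=silhouettes("blade","wrist")[0];ys,xs=np.nonzero(d["pixels"]);print(d["p"],xs.min(),xs.max(),ys.min(),ys.max())
p=gw(-.060,-.016);print(gw(-.024,-.016))
# tip wanted at gauge-local (-60,-16): TCP 94 mm behind
q=gw(-.060-.094,-.016);print(q);go([*q,.0255],[180,0,GY],10,s)
E
```

```text
clock: 4.85
ee_pos: [0.4532, -0.2443, 0.0044]
orientation: [180.0, -0.0, 12.8]
ft_force: [0.6, -0.2, -1.1]
width: 0.0033
grip_force: 0.0
clock: 5.43
ee_pos: [0.4235, -0.2502, 0.0865]
orientation: [179.9, -0.1, 4.1]
ft_force: [0.5, -1.0, 1.0]
width: 0.0006
grip_force: 0.0
5.43 [ 0.4235 -0.2502  0.0865] [ 1.7986e+02 -1.5000e-01  4.1300e+00] f [ 0.5 -1.   1. ] w 0.0006 g 0.0
0.57 281 340 29 292
[ 0.5606397  -0.04577977]
[ 0.43871413 -0.00067813]
units total t [  1.65 -12.4    3.02] w [ 0.02 -0.03  4.26] per row [ 0.165 -1.24   0.302] [ 0.002 -0.003  0.426]
```

View pics/w2.png

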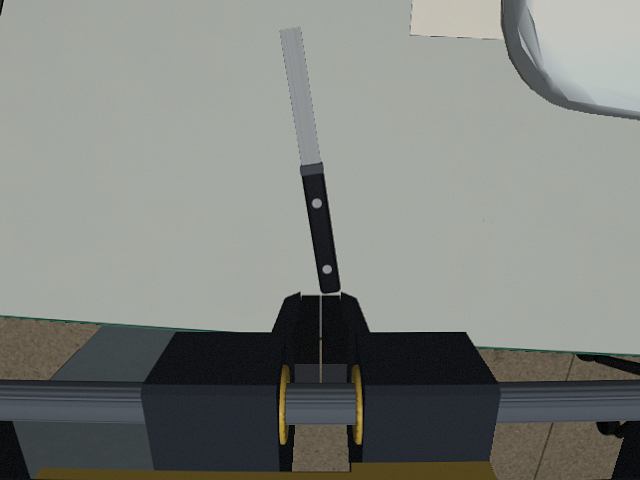

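```bash
python3 - <<'E'
from h import *
s=st();im=wristT(get_image("wrist"),s)
for z in(.006,.03):print(z,onz(im,[[291,28],[312,165],[331,291],[321,300]],z))
for c in("scene","side"):
    im=get_image(c);d=silhouettes("blade",c)[0];ys,xs=np.nonzero(d["pixels"]);w=onz(im,np.c_[xs,ys],.006)[:,:2]
    u,s_,v=np.linalg.svd(w-w.mean(0),full_matrices=False);e=v[0]*np.sign(v[0][0]);t=(w-w.mean(0))@e
    print(d["p"],np.degrees(np.arctan2(e[1],e[0])),w.mean(0)+e*t.max(),w.mean(0)+e*t.min())
    print(proj(im,s["ee_pos"])); cv2.imwrite(f"pics/{c}2.png",im["color"])
a=cv2.imread("pics/scene2.png")[130:280,360:560];cv2.imwrite("pics/c.png",cv2.resize(a,None,fx=4,fy=4,interpolation=2))
E
```

```text
5.53 [ 0.4239 -0.2496  0.0847] [ 1.7994e+02 -1.0000e-01  4.2800e+00] f [ 1.4 -0.1  0.2] w 0.0002 g 0.0
0.006 [[ 0.54529094 -0.22414228  0.006     ]
 [ 0.46867739 -0.24144349  0.006     ]
 [ 0.38412883 -0.26033423  0.006     ]
 [ 0.3768258  -0.25402273  0.006     ]]
0.03 [[ 0.54137472 -0.2259766   0.03      ]
 [ 0.47194377 -0.24165581  0.03      ]
 [ 0.39532171 -0.25877552  0.03      ]
 [ 0.38870335 -0.25305573  0.03      ]]
0.55 13.202470699117104 [ 0.54315195 -0.22082831] [ 0.38233913 -0.25855393]
[[457.99084821 191.51833162]]
0.51 12.834302233223505 [ 0.54152588 -0.22435219] [ 0.38628914 -0.25971886]
[[430.84666505 170.02967089]]
```

View pics/c.png

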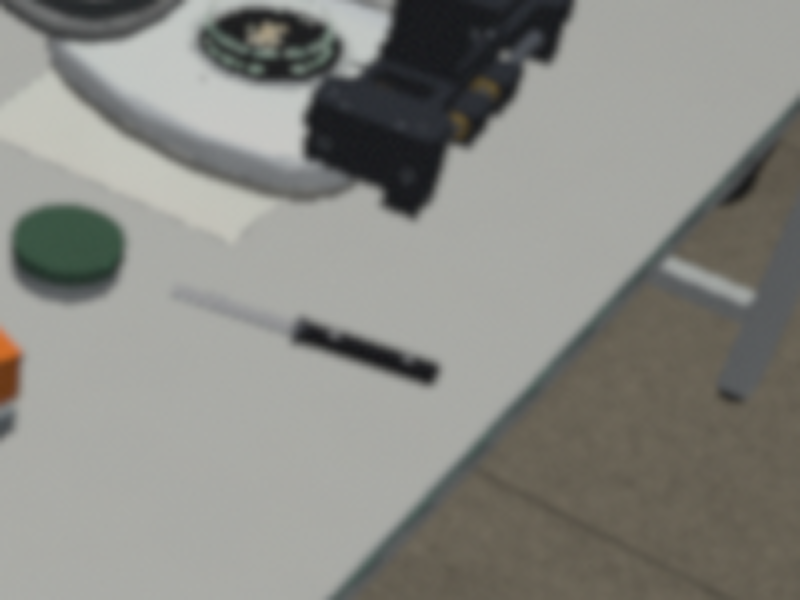

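```bash
python3 - <<'E'
from h import *
s=st();im=wristT(get_image("wrist"),s);print(np.round(im["hand_eye"],3))
T=R.from_euler('xyz',s["orientation"],degrees=True)
P=[T.apply([0,0,z])+s["ee_pos"] for z in(0,-.01,-.019,-.03)]
print(proj(im,P))
for c in("scene","side"):print(c,proj(get_image(c),P))
a=cv2.imread("pics/side2.png")[110:230,370:530];cv2.imwrite("pics/d.png",cv2.resize(a,None,fx=5,fy=5,interpolation=2))
E
```

```text
5.78 [ 0.4233 -0.2489  0.0831] [-1.7995e+02  5.0000e-02  4.2800e+00] f [-0.8  0.2 -0.6] w 0.0006 g 0.0
[[ 0.001 -0.952 -0.307  0.08 ]
 [ 1.     0.001  0.     0.   ]
 [ 0.    -0.307  0.952 -0.177]
 [ 0.     0.     0.     1.   ]]
[[319.66660906 284.33268698]
 [319.63288455 293.57890478]
 [319.59943696 302.75345069]
 [319.5538994  315.25106906]]
scene [[457.93067451 192.33063681]
 [458.84585805 188.79746656]
 [459.67973626 185.57757421]
 [460.71231469 181.5896239 ]]
side [[430.92017902 170.73321656]
 [431.49897939 167.68036325]
 [432.02490507 164.90265238]
 [432.67421802 161.46831222]]
```

View pics/d.png

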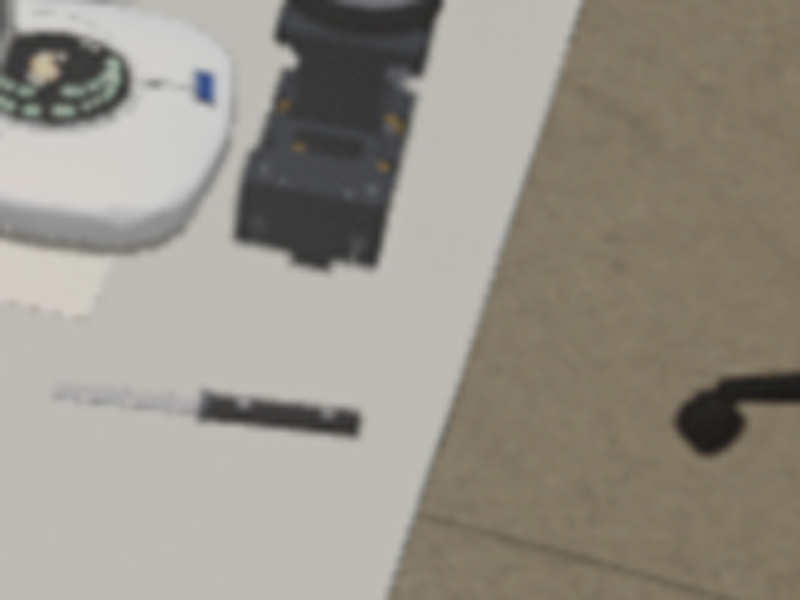

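```bash

python3 -m crank '[[[0.75,-0.2,0.3,0,0,-0.75,0],[0.72,-0.2,0.6,0,0,-0.75,0],[0,0,0.8,0,0,0,0],[0,0,0.8,0,0,0,0],[0,0,0.8,0,0,0,0],[0,0,0.5,0,0,0,0],[0,0,0.3,0,0,0,0],[0,0,0.2,0,0,0,0],[0,0,0,0,0,0,0]]]'
python3 -c "
from h import *
s=st();go([.4525,-.2442,-.010],[180,0,12.9],1)"
```

```text
clock: 6.68
ee_pos: [0.4513, -0.2379, -0.0028]
orientation: [-180.0, 0.0, 12.8]
ft_force: [0.8, 0.9, 0.2]
width: 0.0441
grip_force: 0.0
6.68 [ 0.4513 -0.2379 -0.0028] [-1.7995e+02  5.0000e-02  1.2820e+01] f [0.8 0.9 0.2] w 0.0441 g 0.0
units total t [-0.01  0.32  0.36] w [-0.01  0.01 -0.01] per row [-0.008  0.319  0.36 ] [-0.008  0.008 -0.014]
```

```bash

python3 -m crank '[[[0,0.3,0.2,0,0,0,0],[0,0,0.15,0,0,0,0],[0,0,0,0,0,0,0]]]'
python3 -m crank '[[[0,0,0.1,0,0,0,0],[0,0,0.1,0,0,0,0],[0,0,0,0,0,0,0]]]'
python3 -c "
from h import *
s=st();im=wristT(get_image('wrist'),s);cv2.imwrite('pics/w3.png',im['color'])"
```

```text
clock: 6.93
ee_pos: [0.4533, -0.2445, -0.0091]
orientation: [180.0, -0.0, 12.8]
ft_force: [-1.2, -0.3, 0.4]
width: 0.0444
grip_force: 0.0
clock: 7.18
ee_pos: [0.4528, -0.2438, -0.0134]
orientation: [-180.0, 0.0, 12.8]
ft_force: [-0.3, -0.8, 0.3]
width: 0.044
grip_force: 0.0
7.18 [ 0.4528 -0.2438 -0.0134] [-1.7999e+02  1.0000e-02  1.2820e+01] f [-0.3 -0.8  0.3] w 0.044 g 0.0
```

View pics/w3.png

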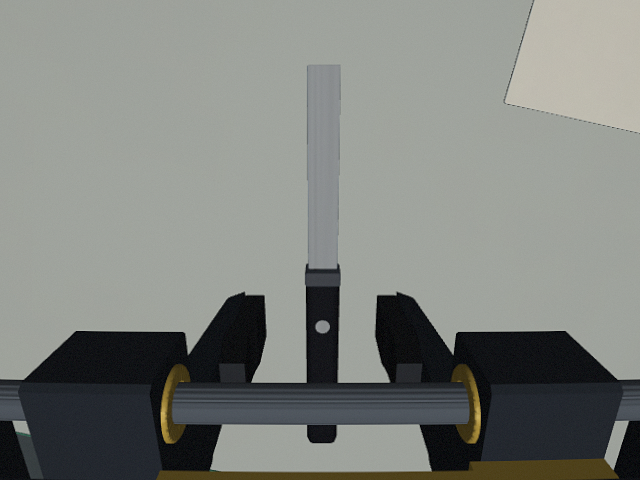

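```bash

python3 -m crank '[[[0,0,0.1,0,0,0,0],[0,0,0.05,0,0,0,0],[0,0,0,0,0,0,-1],[0,0,0,0,0,0,-1],[0,0,0,0,0,0,-1],[0,0,0,0,0,0,-1],[0,0,0,0,0,0,-1],[0,0,0,0,0,0,-1]]]'
```

```text
clock: 7.9
ee_pos: [0.453, -0.244, -0.0162]
orientation: [180.0, -0.0, 12.8]
ft_force: [-0.1, -0.1, -0.2]
width: 0.0065
grip_force: 0.0
```

```bash

python3 -m crank '[[[0,0,0,0,0,0,-0.3],[0,0,0,0,0,0,-0.3],[0,0,0,0,0,0,-0.3],[0,0,0,0,0,0,-0.3],[0,0,0.15,0,0,0,-0.3],[0,0,0.1,0,0,0,-0.3],[0,0,0,0,0,0,-0.3]]]'
python3 -m crank '[[[0,0,0.1,0,0,0,-0.3],[0,0,0.1,0,0,0,-0.3],[0,0,0,0,0,0,-0.3]]]'
python3 -c "
from h import *
s=st();im=wristT(get_image('wrist'),s);cv2.imwrite('pics/w4.png',im['color'])
for c in('scene','side'):
    im=get_image(c);print(c,proj(im,s['ee_pos']));cv2.imwrite(f'pics/{c}4.png',im['color'])
a=cv2.imread('pics/scene4.png')[140:260,370:530];b=cv2.imread('pics/side4.png')[110:230,340:500]
cv2.imwrite('pics/e.png',cv2.resize(np.hstack([a,b]),None,fx=2.5,fy=2.5,interpolation=2))"
```

```text
clock: 8.48
ee_pos: [0.4525, -0.2437, -0.0218]
orientation: [-180.0, 0.0, 12.8]
ft_force: [-1.1, -0.7, -0.1]
width: 0.0307
grip_force: 0.0
clock: 8.73
ee_pos: [0.4526, -0.2437, -0.0257]
orientation: [-180.0, 0.0, 12.8]
ft_force: [-0.3, 0.0, 0.4]
width: 0.0311
grip_force: 0.0
8.73 [ 0.4526 -0.2437 -0.0257] [-1.7997e+02  3.0000e-02  1.2830e+01] f [-0.3  0.   0.4] w 0.0311 g 0.0
scene [[437.07571272 223.6328684 ]]
side [[414.08029581 200.17959206]]
```

View pics/e.png

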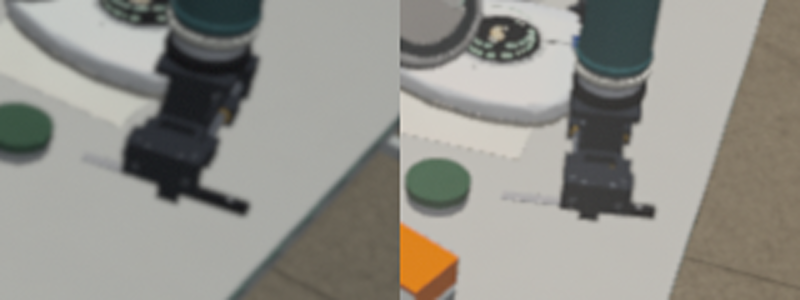

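```bash

python3 -m crank '[[[0,0,0.1,0,0,0,-0.3],[0,0,0.05,0,0,0,-0.3],[0,0,0,0,0,0,-0.3]]]'
python3 -m crank '[[[0,0,0,0,0,0,-1],[0,0,0,0,0,0,-1],[0,0,0,0,0,0,-1],[0,0,0,0,0,0,-1],[0,0,0,0,0,0,-1]]]'
```

```text
clock: 9.13
ee_pos: [0.4527, -0.2438, -0.0285]
orientation: [-180.0, 0.0, 12.8]
ft_force: [-0.3, -0.7, -0.4]
width: 0.0306
grip_force: 0.0
clock: 9.55
ee_pos: [0.453, -0.244, -0.0281]
orientation: [180.0, -0.0, 12.8]
ft_force: [-0.1, -1.2, 0.4]
width: 0.0137
grip_force: 30.0
```

```bash

python3 -m crank '[[[0,0,0,0,0,0,-0.3],[0,0,0,0,0,0,-0.3],[0,0,0,0,0,0,-0.3],[0,0,0.1,0,0,0,-0.3],[0,0,0.05,0,0,0,-0.3],[0,0,0,0,0,0,-0.3]]]'
```

```text
clock: 10.05
ee_pos: [0.4531, -0.2441, -0.0307]
orientation: [-180.0, 0.0, 12.8]
ft_force: [-1.1, 0.9, 5.5]
width: 0.031
grip_force: 2.5
```

```bash

python3 -m crank '[[[0,0,-0.09,0,0,0,-0.3],[0,0,0,0,0,0,-1],[0,0,0,0,0,0,-1],[0,0,0,0,0,0,-1],[0,0,0,0,0,0,-1],[0,0,0,0,0,0,-1]]]'
python3 -m crank '[[[0,0,-0.5,0,0,0,-1],[0,0,-1,0,0,0,-1],[-0.3,-0.5,-0.5,0,0,0.5,-1],[-0.6,-0.5,0,0,0,0.8,-1],[-0.6,-1,0,0,0,0.8,-1],[0,-1,0,0,0,0.8,-1],[0,-1,0,0,0,0.8,-1],[0,0,0,0,0,0,-1]]]'
python3 - <<'E'
from h import *
s=st()
for c in("scene","side"):
    im=get_image(c);cv2.imwrite(f"pics/{c}5.png",im["color"])
    d=silhouettes("blade",c)[0];ys,xs=np.nonzero(d["pixels"]);i=xs.argmin();print(c,d["p"],xs.min(),xs.max(),ys.min(),ys.max(),"leftmost",xs[i],ys[i],ys[ys.argmin()],xs[ys.argmin()])
    T=R.from_euler('xyz',s["orientation"],degrees=True)
    print("pred tip",proj(im,T.apply([.094,0,-.035])+s["ee_pos"]), "handle end",proj(im,T.apply([-.072,0,-.035])+s["ee_pos"]))
a=cv2.imread('pics/scene5.png')[150:300,290:450];b=cv2.imread('pics/side5.png')[120:270,290:450]
cv2.imwrite('pics/f.png',cv2.resize(np.hstack([a,b]),None,fx=2.5,fy=2.5,interpolation=2))
q=gw(-.060-.094,-.016);print(q);go([*q,-.0055],[180,0,GY],10,s)
E
```

```text
clock: 10.55
ee_pos: [0.4529, -0.2439, -0.0295]
orientation: [-180.0, 0.0, 12.8]
ft_force: [0.7, -0.5, 0.2]
width: 0.0139
grip_force: 30.0
clock: 11.22
ee_pos: [0.4176, -0.1666, 0.0108]
orientation: [-179.9, 0.1, -8.4]
ft_force: [-0.6, 0.6, -0.4]
width: 0.0137
grip_force: 30.0
11.22 [ 0.4176 -0.1666  0.0108] [-1.7994e+02  6.0000e-02 -8.4500e+00] f [-0.6  0.6 -0.4] w 0.0137 g 30.0
scene 0.6 440 465 223 242 leftmost 440 225 223 441
pred tip [[406.60256404 203.0381896 ]] handle end [[464.44368487 240.78647571]]
side 0.68 224 290 296 321 leftmost 224 297 296 225
pred tip [[389.23685535 189.39053127]] handle end [[449.85579027 212.37188425]]
[ 0.43871413 -0.00067813]
units total t [-0.17 -8.36  0.83] w [-0.01  0.01  2.07] per row [-0.017 -0.836  0.083] [-0.001  0.001  0.207]
```

View pics/f.png

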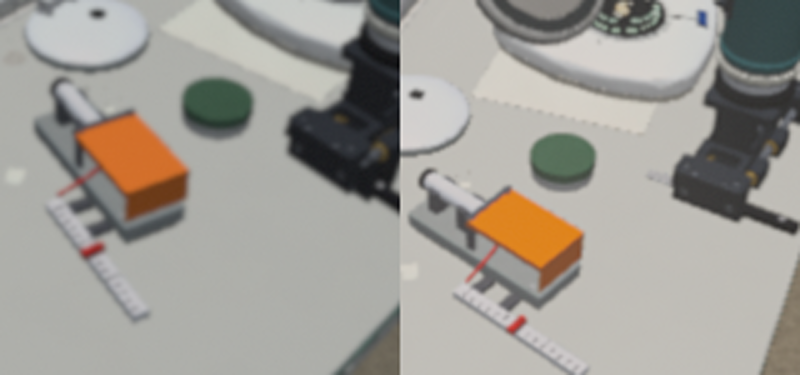

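```bash

python3 -m crank '[[[-0.3,-0.8,0,0,0,0.4,-1],[-0.3,-0.8,0,0,0,0.4,-1],[-0.3,-0.8,0,0,0,0.4,-1],[-0.3,-0.8,0,0,0,0.4,-1],[-0.3,-0.8,0,0,0,0.4,-1],[0,-0.8,0,0,0,0.07,-1],[0,-0.8,0,0,0,0,-1],[0,-0.8,0,0,0,0,-1],[0,0,0.3,0,0,0,-1],[0,0,0.3,0,0,0,-1]]]'
python3 - <<'E'
from h import *
s=st()
q=gw(-.070-.094,-.016);print(q);go([*q,-.006],[180,0,GY],10,s)
E
```

```text
clock: 12.25
ee_pos: [0.4249, -0.0399, -0.0013]
orientation: [180.0, -0.1, -20.1]
ft_force: [-0.5, -1.1, -1.0]
width: 0.0139
grip_force: 30.0
12.25 [ 0.4249 -0.0399 -0.0013] [ 1.800e+02 -9.000e-02 -2.013e+01] f [-0.5 -1.1 -1. ] w 0.0139 g 30.0
[0.42933524 0.00279122]
units total t [-0.53 -2.08  0.24] w [ 0.   -0.02  0.03] per row [-0.053 -0.208  0.024] [ 0.    -0.002  0.003]
```

```bash

python3 -m crank '[[[-0.1,-0.7,0.1,0,0,0.03,-1],[-0.2,-0.7,0.1,0,0,0,-1],[-0.2,-0.68,0.04,0,0,0,-1],[0,0,0,0,0,0,-1]]]'
python3 - <<'E'
from h import *
s=st()
q=gw(-.070-.094,-.016);go([*q,-.006],[180,0,GY],10,s)
for c in("scene","side"):
    im=get_image(c);cv2.imwrite(f"pics/{c}6.png",im["color"])
    T=R.from_euler('xyz',s["orientation"],degrees=True)
    print("pred tip",proj(im,T.apply([.094,0,-.0355])+s["ee_pos"]))
    for n in("blade","cover"):
        d=silhouettes(n,c)
        if d:
            ys,xs=np.nonzero(d[0]["pixels"]);print(n,d[0]["p"],xs.min(),xs.max(),ys.min(),ys.max())
a=cv2.imread('pics/scene6.png')[180:280,300:440];b=cv2.imread('pics/side6.png')[180:280,300:440]
cv2.imwrite('pics/g.png',cv2.resize(np.vstack([a,b]),None,fx=3,fy=3,interpolation=2))
E
```

```text
clock: 12.58
ee_pos: [0.4282, 0.0033, -0.0072]
orientation: [180.0, 0.1, -20.4]
ft_force: [-0.5, 0.4, -0.3]
width: 0.0136
grip_force: 30.0
12.58 [ 0.4282  0.0033 -0.0072] [ 1.7998e+02  1.0000e-01 -2.0370e+01] f [-0.5  0.4 -0.3] w 0.0136 g 30.0
units total t [ 0.06  0.   -0.06] w [ 0.    0.02 -0.01] per row [ 0.006  0.    -0.006] [ 0.     0.002 -0.001]
pred tip [[364.36329526 240.4524234 ]]
blade 0.61 374 411 255 295
cover 0.88 320 364 195 237
pred tip [[367.39638024 232.91013326]]
blade 0.65 400 425 252 271
cover 0.85 316 362 195 233
```

View pics/g.png

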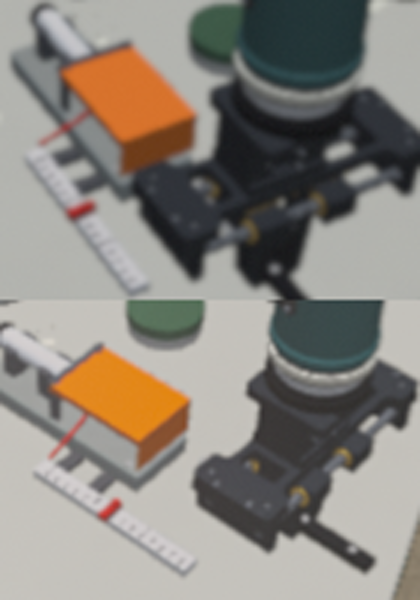

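```bash

python3 -m crank '[[[0.4,0,-0.03,0,0,0,-1],[0.4,0,0,0,0,0,-1],[0.3,0,0,0,0,0,-1],[0.2,0,0,0,0,0,-1],[0.2,0,0,0,0,0,-1],[0,0,0,0,0,0,-1]]]'
python3 -m crank '[[[0.3,0,0,0,0,0,-1],[0.3,0,0,0,0,0,-1],[0,0,0,0,0,0,-1]]]'
```

```text
clock: 13.38
ee_pos: [0.4582, -0.0077, -0.0054]
orientation: [-180.0, -0.0, -20.4]
ft_force: [0.7, 0.0, 0.4]
width: 0.0137
grip_force: 30.0
clock: 13.63
ee_pos: [0.4698, -0.0119, -0.0053]
orientation: [-180.0, -0.1, -20.4]
ft_force: [0.2, -0.0, 0.4]
width: 0.0137
grip_force: 30.0
```

```bash

python3 -m crank '[[[0,0,-0.25,0,0,0,-1],[0,0,-0.3,0,0,0,-1],[0,0,-0.3,0,0,0,-1],[0,0,-0.3,0,0,0,-1],[0,0,-0.3,0,0,0,-1],[0,0,-0.3,0,0,0,-1],[0,0,0,0,0,0,-1]]]'
python3 - <<'E'
from h import *
s=st()
for c in("scene","side"):
    im=get_image(c);cv2.imwrite(f"pics/{c}7.png",im["color"])
    d=silhouettes("cover",c)
    if d:
        ys,xs=np.nonzero(d[0]["pixels"]);print(d[0]["p"],xs.min(),xs.max(),ys.min(),ys.max())
    for th in(0,.2,.3,.4):
        x,z=.05-.095*np.cos(th)-.001*np.sin(th),.069+.095*np.sin(th);print(th,proj(im,[[*gw(x,.032),z],[*gw(x,-.032),z]]).round().tolist())
E
```

```text
clock: 14.22
ee_pos: [0.4697, -0.0117, 0.0312]
orientation: [-180.0, -0.2, -20.4]
ft_force: [-0.3, -0.2, -0.8]
width: 0.0135
grip_force: 30.0
14.22 [ 0.4697 -0.0117  0.0312] [-179.95   -0.18  -20.4 ] f [-0.3 -0.2 -0.8] w 0.0135 g 30.0
0.96 320 357 195 210
0 [[340.0, 226.0], [366.0, 217.0]]
0.2 [[340.0, 219.0], [366.0, 210.0]]
0.3 [[339.0, 215.0], [365.0, 206.0]]
0.4 [[339.0, 211.0], [365.0, 202.0]]
0.74 236 268 273 292
0 [[346.0, 226.0], [364.0, 212.0]]
0.2 [[346.0, 220.0], [364.0, 206.0]]
0.3 [[345.0, 217.0], [363.0, 203.0]]
0.4 [[344.0, 213.0], [363.0, 199.0]]
```

```bash

python3 -m crank '[[[0.05,0,-0.4,0,0,0,-1],[0.1,0,-0.4,0,0,0,-1],[0.1,0,-0.4,0,0,0,-1],[0.1,0,-0.4,0,0,0,-1],[0.1,0,-0.4,0,0,0,-1],[0.1,0,-0.4,0,0,0,-1],[0.15,0,-0.4,0,0,0,-1],[0.2,0,-0.4,0,0,0,-1],[0.1,0,-0.2,0,0,0,-1],[0,0,0,0,0,0,-1]]]'
python3 -m crank '[[[0.4,0,0,0,0,0,-1],[0.5,0,0,0,0,0,-1],[0.5,0,0,0,0,0,-1],[0.5,0,0,0,0,0,-1],[0.5,0,0,0,0,0,-1],[0,0,0,0,0,0,-1]]]'
python3 - <<'E'
from h import *
s=st()
for c in("scene","side"):
    im=get_image(c);cv2.imwrite(f"pics/{c}8.png",im["color"])
    for d in silhouettes("cover",c)[:2]:
        ys,xs=np.nonzero(d["pixels"]);print(c,d["p"],xs.min(),xs.max(),ys.min(),ys.max())
    for th in(.4,1.0,1.4,1.8):
        x,z=.05-.095*np.cos(th),.069+.095*np.sin(th);print(th,proj(im,[[*gw(x,.032),z],[*gw(x,-.032),z]]).round().tolist())
E
```

```text
clock: 15.25
ee_pos: [0.4887, -0.0188, 0.0989]
orientation: [-180.0, -0.2, -20.4]
ft_force: [0.6, -0.4, -1.2]
width: 0.0136
grip_force: 30.0
clock: 15.75
ee_pos: [0.5342, -0.0361, 0.0974]
orientation: [-180.0, -0.1, -20.4]
ft_force: [-0.3, 0.5, -0.3]
width: 0.0137
grip_force: 30.0
15.75 [ 0.5342 -0.0361  0.0974] [-1.7999e+02 -7.0000e-02 -2.0440e+01] f [-0.3  0.5 -0.3] w 0.0137 g 30.0
scene 0.63 319 345 183 203
0.4 [[339.0, 211.0], [365.0, 202.0]]
1.0 [[331.0, 185.0], [357.0, 177.0]]
1.4 [[323.0, 171.0], [349.0, 163.0]]
1.8 [[315.0, 162.0], [340.0, 155.0]]
side 0.9 316 338 168 208
0.4 [[344.0, 213.0], [362.0, 199.0]]
1.0 [[333.0, 192.0], [351.0, 178.0]]
1.4 [[321.0, 180.0], [340.0, 167.0]]
1.8 [[309.0, 174.0], [328.0, 161.0]]
```

```bash

python3 -m crank '[[[0.4,0,0,0,0,0,-1],[0.5,0,0,0,0,0,-1],[0.5,0,0,0,0,0,-1],[0.5,0,0,0,0,0,-1],[0.5,0,0,0,0,0,-1],[0.1,0,0,0,0,0,-1],[0,0,0,0,0,0,-1]]]'
python3 - <<'E'
from h import *
s=st()
for c in("side",):
    im=get_image(c);cv2.imwrite(f"pics/{c}9.png",im["color"])
    for d in silhouettes("cover",c)[:2]:
        ys,xs=np.nonzero(d["pixels"]);print(c,d["p"],xs.min(),xs.max(),ys.min(),ys.max())
    for th in(1.6,1.8,2.0,2.2):
        x,z=.05-.095*np.cos(th),.069+.095*np.sin(th);print(th,proj(im,[[*gw(x,.032),z],[*gw(x,-.032),z]]).round().tolist())
E
```

```text
clock: 16.53
ee_pos: [0.5802, -0.0532, 0.0975]
orientation: [-180.0, -0.1, -20.4]
ft_force: [-0.2, 0.3, -0.2]
width: 0.0138
grip_force: 30.0
16.53 [ 0.5802 -0.0532  0.0975] [-1.7999e+02 -6.0000e-02 -2.0430e+01] f [-0.2  0.3 -0.2] w 0.0138 g 30.0
side 0.95 301 333 170 207
side 0.41 281 292 286 302
1.6 [[315.0, 176.0], [334.0, 163.0]]
1.8 [[309.0, 174.0], [328.0, 161.0]]
2.0 [[304.0, 172.0], [323.0, 160.0]]
2.2 [[299.0, 172.0], [318.0, 160.0]]
```

```bash

python3 -m crank '[[[-0.5,0,0,0,0,0,-1],[-1,0,0,0,0,0,-1],[-1,0,0,0,0,0,-1],[-1,0.3,0,0,0,0,-1],[-0.5,0.8,0,0,0,0,-1],[0,1,0,0,0,0,-1],[0,1,0,0,0,0,-1],[0,1,0,0,0,0,-1],[0,1,0.5,0,0,0,-1],[0,1,0.8,0,0,0,-1]]]'
python3 -m crank '[[[0,1,0.9,0,0,0,-1],[0,1,0.9,0,0,0,-1],[0,0.8,0.9,0,0,0,-1],[0,0.4,0.9,0,0,0,-1],[0,0,0.6,0,0,0,-1],[0,0,0.3,0,0,0,-1],[0,0,0,0,0,0,-1]]]'
python3 - <<'E'
from h import *
s=st();go([.44,-.2,-.029],[180,0,-20.4],1,s)
E
```

```text
clock: 17.47
ee_pos: [0.462, -0.14, 0.0732]
orientation: [-180.0, -0.3, -20.4]
ft_force: [0.6, -0.8, -0.2]
width: 0.0134
grip_force: 30.0
clock: 18.05
ee_pos: [0.437, -0.1981, -0.0199]
orientation: [-180.0, 0.2, -20.4]
ft_force: [-0.2, 0.4, -0.5]
width: 0.014
grip_force: 30.0
18.05 [ 0.437  -0.1981 -0.0199] [-179.97    0.18  -20.42] f [-0.2  0.4 -0.5] w 0.014 g 30.0
units total t [0.17 0.04 0.46] w [-0.    0.03 -0.  ] per row [0.174 0.039 0.455] [-0.005  0.032 -0.004]
```

```bash

python3 -m crank '[[[0,0,0.2,0,0,0,-1],[0,0,0.15,0,0,0,-1],[0,0,0.08,0,0,0,-1],[0,0,0.03,0,0,0,-1],[0,0,0,0,0,0,-1]]]'
```

```text
clock: 18.47
ee_pos: [0.4393, -0.1991, -0.0275]
orientation: [180.0, -0.0, -20.4]
ft_force: [-0.2, -0.0, 0.1]
width: 0.0137
grip_force: 30.0
```

```bash

python3 -m crank '[[[0,0,0.05,0,0,0,-1],[0,0,0.05,0,0,0,-1],[0,0,0,0,0,0,-1]]]'
```

```text
clock: 18.72
ee_pos: [0.4394, -0.1993, -0.0295]
orientation: [180.0, -0.0, -20.4]
ft_force: [-0.7, 0.3, 0.4]
width: 0.0136
grip_force: 30.0
```

```bash

python3 -m crank '[[[0,0,0,0,0,0,-0.3],[0,0,0,0,0,0,-0.3],[0,0,0,0,0,0,-0.3],[0,0,0,0,0,0,-0.3],[0,0,-0.3,0,0,0,-0.3],[0,0,-0.6,0,0,0,-0.3],[0,0,-1,0,0,0,0],[0,0,-1,0,0,0,0],[0,0,-1,0,0,0,0],[0,0,-1,0,0,0,0]]]'
python3 -m crank '[[[0,0,-1,0,0,0,0],[0,0,-1,0,0,0,0],[0,0,-0.5,0,0,0,0],[0,0,0,0,0,0,0]]]'
python3 - <<'E'
from h import *
s=st();go([*gw(.0037,0),.1],[180,-20,GY],1,s)
print(s["joint_pos"])
for c in("side","scene"):
    im=get_image(c)
    d=silhouettes("blade",c)[0];ys,xs=np.nonzero(d["pixels"]);w=onz(im,np.c_[xs,ys],.006)[:,:2]
    u,s_,v=np.linalg.svd(w-w.mean(0),full_matrices=False);e=v[0]*np.sign(v[0][0]);t=(w-w.mean(0))@e
    print(d["p"],np.degrees(np.arctan2(e[1],e[0])),w.mean(0)+e*t.max(),w.mean(0)+e*t.min())
E
```

```text
clock: 19.55
ee_pos: [0.4388, -0.199, 0.0695]
orientation: [-180.0, 0.0, -20.4]
ft_force: [0.2, -0.7, -0.3]
width: 0.0444
grip_force: 0.0
clock: 19.88
ee_pos: [0.4411, -0.2002, 0.1213]
orientation: [180.0, -0.3, -20.4]
ft_force: [0.3, 0.3, -0.6]
width: 0.044
grip_force: 0.0
19.88 [ 0.4411 -0.2002  0.1213] [179.96  -0.33 -20.41] f [ 0.3  0.3 -0.6] w 0.044 g 0.0
units total t [  4.29 -10.12   1.08] w [ 0.01  3.43 -0.02] per row [  4.288 -10.124   1.084] [ 0.01   3.433 -0.018]
[-2.73589372e+01 -1.75035544e+00  1.20190153e+02  4.78373681e-04
  6.12255894e+01  8.30508488e+01]
0.75 -20.915368945441088 [ 0.5252987  -0.23181711] [ 0.37590444 -0.17472307]
0.81 -20.27229654535815 [ 0.52575799 -0.22889239] [ 0.37126603 -0.17182899]
```

```bash

python3 -m crank '[[[0.43,-1,0,0,0,0,0],[0.43,-1,0,0,0,0,0],[0.43,-1,0,0,0,0,0],[0.43,-1,0,0,0,0,0],[0.43,-1,0,0,0,0,0],[0.43,-1,0,0,0,0,0],[0.43,-1,0,0,0,0,0],[0.43,-1,0,0,0,0,0],[0.43,-1,0,0,0,0,0],[0.43,-1,0,0,0,0,0]]]'
python3 -m crank '[[[0,-0.12,0,0,0.85,0,0],[0,0,0,0,0.86,0,0],[0,0,0,0,0.86,0,0],[0,0,0,0,0.86,0,0],[0,0,0,0,0,0,0]]]'
python3 - <<'E'
from h import *
s=st();im=wristT(get_image("wrist"),s);cv2.imwrite("pics/w10.png",im["color"])
for n in("rod","grip_tab"):
    for d in silhouettes(n,"wrist")[:2]:
        ys,xs=np.nonzero(d["pixels"]);print(n,d["p"],d["centre"],xs.min(),xs.max(),ys.min(),ys.max())
print("pred grip top corners",proj(im,[[*gw(x,y),.063] for x in(-.023,.003) for y in(-.008,.008)]).round(),proj(im,[[*gw(-.044,0),.05]]))
hsv=cv2.cvtColor(im["color"],cv2.COLOR_BGR2HSV);m=cv2.inRange(hsv,(100,120,50),(130,255,255))
n,l,stt,ce=cv2.connectedComponentsWithStats(m);print([(stt[i].tolist(),ce[i].round().tolist()) for i in range(1,n) if stt[i,4]>60])
go([*gw(.0037,0),.0124],[180,-20,GY],1,s)
E
```

```text
clock: 20.92
ee_pos: [0.5887, -0.0406, 0.116]
orientation: [179.9, 0.2, -20.4]
ft_force: [0.1, -0.2, 0.3]
width: 0.0437
grip_force: 0.0
clock: 21.33
ee_pos: [0.5836, -0.0382, 0.1126]
orientation: [179.8, -19.2, -20.3]
ft_force: [-0.8, 0.6, -1.3]
width: 0.044
grip_force: 0.0
21.33 [ 0.5836 -0.0382  0.1126] [179.81 -19.21 -20.26] f [-0.8  0.6 -1.3] w 0.044 g 0.0
rod 0.79 [316.6, 255.7] 225 333 217 303
grip_tab 0.76 [317.1, 262.6] 225 332 218 303
grip_tab 0.24 [7.0, 238.8] 0 16 207 254
pred grip top corners [[332. 307.]
 [305. 307.]
 [332. 263.]
 [305. 263.]] [[318.32896611 337.99385037]]
[([306, 260, 26, 44, 1096], [318.0, 282.0]), ([0, 302, 35, 41, 834], [14.0, 322.0])]
units total t [-1.23 -0.06  4.87] w [0.03 0.14 0.01] per row [-1.232 -0.063  4.875] [0.03  0.138 0.006]
```

```bash

python3 -m crank '[[[-0.2,-0.06,0.8,0,0.13,0,0],[-0.2,0,0.8,0,0,0,0],[-0.2,0,0.8,0,0,0,0],[-0.2,0,0.8,0,0,0,0],[-0.2,0,0.8,0,0,0,0],[-0.13,0,0.5,0,0,0,0],[-0.08,0,0.3,0,0,0,0],[0,0,0,0,0,0,0]]]'
python3 - <<'E'
from h import *
s=st();go([*gw(.0037,0),.0124],[180,-20,GY],1,s)
E
```

```text
clock: 22.15
ee_pos: [0.6004, -0.0424, 0.0183]
orientation: [180.0, -20.2, -20.4]
ft_force: [-0.0, -0.5, -0.6]
width: 0.0439
grip_force: 0.0
22.15 [ 0.6004 -0.0424  0.0183] [179.95 -20.25 -20.44] f [-0.  -0.5 -0.6] w 0.0439 g 0.0
units total t [-0.5   0.05  0.13] w [ 0.02 -0.04 -0.02] per row [-0.5    0.048  0.131] [ 0.017 -0.043 -0.022]
```

```bash

python3 -m crank '[[[-0.25,0.05,0.08,0,0,0,0],[-0.25,0,0.08,0,0,0,0],[0,0,0,0,0,0,-1],[0,0,0,0,0,0,-1],[0,0,0,0,0,0,-1],[0,0,0,0,0,0,-1],[0,0,0,0,0,0,-1],[0,0,0,0,0,0,-1]]]'
python3 - <<'E'
from h import *
s=st();im=wristT(get_image("wrist"),s);cv2.imwrite("pics/w11.png",im["color"])
for n in("pointer_tip","mark_tip"):
    for d in silhouettes(n,"wrist")[:2]:
        ys,xs=np.nonzero(d["pixels"]);print(n,d["p"],d["centre"],xs.min(),xs.max(),ys.min(),ys.max())
print("pred ptr",proj(im,[[*gw(.022,.062),.024],[*gw(-.045,.062),.018]]))
hsv=cv2.cvtColor(im["color"],cv2.COLOR_BGR2HSV);m=cv2.inRange(hsv,(0,150,70),(8,255,255))|cv2.inRange(hsv,(172,150,70),(180,255,255))
n,l,stt,ce=cv2.connectedComponentsWithStats(m);print([(stt[i].tolist(),ce[i].round().tolist()) for i in range(1,n) if stt[i,4]>30])
E
```

```text
clock: 22.82
ee_pos: [0.5926, -0.0406, 0.0139]
orientation: [179.9, -20.4, -20.4]
ft_force: [-3.5, -4.0, 4.5]
width: 0.0157
grip_force: 30.0
22.82 [ 0.5926 -0.0406  0.0139] [179.94 -20.44 -20.35] f [-3.5 -4.   4.5] w 0.0157 g 30.0
pointer_tip 0.87 [316.8, 292.2] 176 343 221 365
pred ptr [[182.3405596  246.39032886]
 [185.370881   392.38093937]]
[([177, 237, 122, 11, 943], [239.0, 243.0])]
```

```bash

python3 -m crank '[[[-0.2,0,-0.07,0,0,0,-1],[-0.35,0,-0.13,0,0,0,-1],[-0.35,0,-0.13,0,0,0,-1],[-0.35,0,-0.13,0,0,0,-1],[-0.35,0,-0.13,0,0,0,-1],[-0.35,0,-0.13,0,0,0,-1],[-0.35,0,-0.13,0,0,0,-1],[-0.2,0,-0.08,0,0,0,-1],[-0.15,0,-0.06,0,0,0,-1],[0,0,0,0,0,0,-1]]]'
cat > m.py <<'E'
from h import *
s=st()
def loc(w):
    d=w[:,:2]-G;c,q=np.cos(np.radians(GY)),np.sin(np.radians(GY));return np.round(np.c_[d[:,0]*c+d[:,1]*q,-d[:,0]*q+d[:,1]*c]*1e3,1).tolist()
for c in("scene","side","wrist"):
    im=get_image(c)
    if c=="wrist":im=wristT(im,s)
    hsv=cv2.cvtColor(im["color"],cv2.COLOR_BGR2HSV);m=cv2.inRange(hsv,(0,110,60),(6,255,255))|cv2.inRange(hsv,(170,110,60),(180,255,255))
    cv2.imwrite(f"pics/m_{c}.png",im["color"])
    print(c,"pred mark/ptr",proj(im,[[*gw(-.045,.062),.018],[*gw(-.035,.062),.025]]).round().tolist())
    n,l,stt,ce=cv2.connectedComponentsWithStats(m)
    for i in range(1,n):
        if stt[i,4]>8:
            ys,xs=np.nonzero(l==i);P=np.c_[xs,ys]
            W=np.array(loc(onz(im,P,.018)));print(stt[i].tolist(),ce[i].round(1).tolist(),"z18",W.min(0),W.max(0),np.median(W,0))
E
python3 m.py
```

```text
clock: 23.8
ee_pos: [0.5395, -0.0217, 0.014]
orientation: [179.9, -20.5, -20.3]
ft_force: [0.8, -10.7, -0.1]
width: 0.0156
grip_force: 30.0
23.8 [ 0.5395 -0.0217  0.014 ] [179.88 -20.47 -20.33] f [  0.8 -10.7  -0.1] w 0.0156 g 30.0
scene pred mark/ptr [[327.0, 248.0], [325.0, 243.0]]
[299, 66, 4, 8, 9] [300.3, 69.2] z18 [ 794.9 -308.9] [ 854.2 -288.2] [ 829.8 -297.1]
[213, 113, 20, 16, 232] [221.7, 120.4] z18 [552.9  42.1] [649.2 115.1] [601.    84.15]
[323, 248, 8, 5, 21] [326.4, 249.6] z18 [-52.8  56.8] [-44.9  74.7] [-48.7  66. ]
[137, 287, 5, 7, 27] [139.2, 289.7] z18 [ 15.3 446.7] [ 32.2 455.5] [ 25.1 451.4]
side pred mark/ptr [[338.0, 248.0], [334.0, 244.0]]
[349, 0, 3, 29, 68] [350.1, 14.1] z18 [  744.6 -1134.5] [ 950.5 -886.9] [ 836.35 -999.3 ]
[260, 55, 8, 16, 44] [264.3, 63.2] z18 [ 726.4 -472.4] [ 836.9 -409.3] [ 771.35 -438.4 ]
[238, 73, 4, 9, 11] [239.4, 77.0] z18 [ 736.1 -327.1] [ 787.2 -294.1] [ 764.1 -308. ]
[182, 138, 19, 20, 252] [190.9, 148.4] z18 [499.7  20.9] [591.9  95.3] [538.75  62.55]
[334, 235, 8, 9, 16] [337.3, 239.1] z18 [-27.9  24.8] [-21.9  55.6] [-25.35  40.35]
[333, 247, 7, 6, 21] [336.1, 249.4] z18 [-48.8  57.1] [-41.8  76.7] [-45.3  67.3]
[185, 332, 4, 6, 15] [186.3, 334.3] z18 [ 20.4 444.7] [ 30.2 453.3] [ 25.2 449. ]
wrist pred mark/ptr [[185.0, 270.0], [180.0, 248.0]]
[177, 237, 122, 11, 952] [240.1, 242.6] z18 [-34.5   9.6] [-29.9  65.9] [-32.7  36. ]
[161, 258, 50, 17, 820] [185.1, 265.8] z18 [-47.   50.3] [-39.6  73.2] [-43.3  62. ]
```

```bash
cat >> m.py <<'E'
print("cam",loc(-cam(im)[:3,:3].T@cam(im)[:3,3][None].T.ravel()[None].T.T if 0 else (-cam(im)[:3,:3].T@cam(im)[:3,3])[None]),(-cam(im)[:3,:3].T@cam(im)[:3,3])[2])
for z in(.022,.024,.026,.028):print(z,loc(onz(im,[[185,237],[185,242.5],[185,248],[240,242.5]],z)))
for z in(.018,):print("mark",loc(onz(im,[[185,258],[185,265.8],[185,275]],z)))
p=im["color"][225:285,182:190].mean(1).astype(int);print([(225+i,*v) for i,v in enumerate(p.tolist())])
E
python3 -m crank '[[[0,0.04,0,0,0,0,-1],[0,0,0,0,0,0,-1],[0,0,0,0,0,0,-1]]]'
python3 m.py | tail -9
```

```text
clock: 24.2
ee_pos: [0.5401, -0.0219, 0.014]
orientation: [180.0, -20.5, -20.4]
ft_force: [2.3, -7.9, -0.6]
width: 0.0158
grip_force: 30.0
[177, 237, 122, 11, 949] [240.3, 242.6] z18 [-33.9   9.5] [-29.2  65.9] [-32.   35.5]
[161, 258, 50, 18, 811] [185.4, 266.6] z18 [-46.8  50.3] [-39.   73.2] [-43.1  61.9]
cam [[-38.4, -0.6]] 0.20777320020199752
0.022 [[-29.4, 60.8], [-31.9, 60.8], [-34.4, 60.7], [-31.9, 35.7]]
0.024 [[-29.5, 60.2], [-32.0, 60.1], [-34.5, 60.1], [-32.0, 35.3]]
0.026 [[-29.6, 59.5], [-32.0, 59.5], [-34.5, 59.4], [-32.1, 34.9]]
0.028 [[-29.7, 58.8], [-32.1, 58.8], [-34.5, 58.8], [-32.1, 34.5]]
mark [[-39.0, 62.0], [-42.6, 62.0], [-46.8, 61.9]]
[(225, 192, 190, 187), (226, 192, 190, 188), (227, 192, 189, 187), (228, 193, 190, 188), (229, 192, 190, 187), (230, 193, 190, 187), (231, 196, 193, 191), (232, 176, 174, 172), (233, 104, 101, 100), (234, 14, 11, 9), (235, 160, 158, 156), (236, 198, 195, 192), (237, 193, 191, 188), (238, 193, 191, 188), (239, 199, 197, 190), (240, 134, 133, 160), (241, 28, 30, 152), (242, 5, 11, 171), (243, 7, 15, 180), (244, 10, 14, 181), (245, 10, 16, 175), (246, 6, 12, 159), (247, 1, 5, 132), (248, 94, 93, 126), (249, 177, 175, 174), (250, 196, 193, 190), (251, 193, 190, 188), (252, 196, 194, 192), (253, 148, 146, 144), (254, 64, 61, 60), (255, 62, 59, 56), (256, 175, 173, 170), (257, 204, 202, 194), (258, 114, 112, 152), (259, 4, 10, 167), (260, 22, 27, 195), (261, 25, 30, 198), (262, 25, 31, 198), (263, 19, 23, 179), (264, 22, 27, 189), (265, 22, 27, 194), (266, 23, 28, 193), (267, 22, 26, 192), (268, 20, 26, 193), (269, 18, 21, 180), (270, 22, 28, 192), (271, 25, 30, 196), (272, 21, 26, 196), (273, 22, 26, 189), (274, 10, 16, 162), (275, 15, 14, 67), (276, 103, 99, 91), (277, 186, 184, 181), (278, 194, 191, 189), (279, 192, 189, 187), (280, 191, 189, 187), (281, 191, 189, 187), (282, 191, 188, 187), (283, 191, 188, 187), (284, 191, 188, 186)]
```

```bash

python3 -m crank '[[[-0.16,0.03,-0.06,0,0,0,-1],[-0.16,0.03,-0.06,0,0,0,-1],[-0.16,0.02,-0.06,0,0,0,-1],[0,0,0,0,0,0,-1],[0,0,0,0,0,0,-1]]]'
python3 m.py | tail -12
python3 - <<'E'
from h import *
for c in("scene","side"):
    get_image(c)
    for n in("cover","blade"):
        for d in silhouettes(n,c)[:1]:
            ys,xs=np.nonzero(d["pixels"]);print(c,n,round(d["p"],2),xs.min(),xs.max(),ys.min(),ys.max())
E
```

```text
clock: 24.77
ee_pos: [0.5305, -0.0186, 0.014]
orientation: [-179.9, -20.6, -20.4]
ft_force: [5.1, 0.1, -4.5]
width: 0.0157
grip_force: 30.0
[182, 138, 19, 20, 251] [191.0, 148.5] z18 [499.2  20.9] [591.9  95.3] [538.4  62.8]
[333, 245, 7, 8, 23] [336.3, 249.0] z18 [-48.8  53.9] [-39.2  76.7] [-45.   66.6]
[185, 332, 4, 6, 15] [186.3, 334.3] z18 [ 20.4 444.7] [ 30.2 453.3] [ 25.2 449. ]
wrist pred mark/ptr [[185.0, 249.0], [180.0, 226.0]]
[161, 237, 138, 17, 1533] [218.2, 243.6] z18 [-46.9   9.3] [-39.4  73.3] [-42.2  51.7]
cam [[-48.7, -1.2]] 0.20786429593296077
0.022 [[-39.6, 60.7], [-42.1, 60.6], [-44.6, 60.6], [-42.1, 35.5]]
0.024 [[-39.7, 60.0], [-42.2, 60.0], [-44.7, 59.9], [-42.2, 35.1]]
0.026 [[-39.8, 59.3], [-42.3, 59.3], [-44.7, 59.3], [-42.3, 34.7]]
0.028 [[-39.9, 58.7], [-42.3, 58.6], [-44.8, 58.6], [-42.4, 34.3]]
mark [[-49.2, 61.9], [-52.8, 61.8], [-57.1, 61.8]]
[(225, 190, 187, 186), (226, 191, 187, 185), (227, 190, 187, 185), (228, 189, 187, 186), (229, 190, 188, 186), (230, 191, 189, 187), (231, 195, 192, 191), (232, 154, 152, 150), (233, 69, 67, 65), (234, 80, 76, 74
[... 482 characters left out ...]
86), (259, 190, 188, 185), (260, 190, 188, 186), (261, 190, 188, 185), (262, 190, 187, 185), (263, 190, 187, 186), (264, 190, 187, 186), (265, 190, 188, 186), (266, 190, 187, 185), (267, 190, 187, 186), (268, 190, 188, 186), (269, 189, 186, 185), (270, 190, 188, 185), (271, 189, 187, 185), (272, 191, 189, 187), (273, 199, 196, 194), (274, 97, 94, 94), (275, 16, 12, 11), (276, 158, 156, 154), (277, 190, 187, 185), (278, 191, 188, 186), (279, 190, 188, 186), (280, 190, 187, 185), (281, 190, 187, 185), (282, 190, 188, 185), (283, 190, 187, 185), (284, 190, 187, 185)]
scene cover 0.81 310 342 155 201
scene blade 0.78 418 456 210 246
side cover 0.86 299 335 160 208
side blade 0.46 414 437 202 216
```

```bash
python3 -c "
from bench import finish_job
print(finish_job())"
```

```text
the job is handed in; nothing more can be done
None
```

The job is handed in. In the last measurements the cover was open about 2.1 rad and the blade lay flat on the desk clear of the gauge. The rod was held by its grip with the red pointer within about 1 mm of the mark. The clock stood at about 25 s of the 51 s allowed; I did not re-check the bystanders at the end, and no verdict was returned.

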